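# Load, lock and start the grooming-tool steriliser

## Task

Put every grooming tool lying on the glass shelf (there may be a trimmer case, ear pick, nail clipper, tweezers or folding comb) into the round well of the steriliser, so that they lie wholly below its mouth. Then lay the lid in the collar, push it down against its spring and turn it clockwise until its lugs catch behind the tabs and it stays down, flush, when you let go; only after that turn the timer dial clockwise past its click so that it stays at the run mark. Leave the mug, the tin and the pill bottle where they are.

Things in the scene. Friction and masses are not known exactly. Their poses are not given: they have to be found in the camera images.
- well (a point): Centre of the floor of the steriliser's round well, 28 mm above the work surface; z up, x from the well to the timer console. One fixed white appliance on the glass shelf (shelf top 8 mm above the work surface). Round housing 184 mm across, rim 66 mm above the well floor. Well 116 mm across; its mouth is a sprung steel ring, 117 mm bore, 134 mm outside, top 60 mm above the well floor
- collar (a point): On the well's axis at rim height, 66 mm above the well floor, axes as well. The collar above the ring has 171 mm bore and four tabs, 6 mm high, reaching in to 145 mm across. Seen from above, angles counter-clockwise from x, they cover 22 to 66 degrees and so on every 90; the gaps between, where the lid's lugs go in, are 46 degrees wide, centred on -1, 89, 179, 269 degrees
- tab (a point): Underside of one of the four alike tabs, 60 mm above the well floor, at -46 degrees from the well's x. A lug turning clockwise under the tab first meets a lip hanging 3 mm lower, then a pocket 32 degrees wide, then a stop reaching far down. Let go there, the lug rises into the pocket and the lip keeps it from turning back
- press_ring (a joint): How far the sprung ring is pressed down, m: 0 at rest, 0.012 bottomed; about 6 N to start, 15 N at the bottom. It turns freely with the lid. Reads 0.005 when the lid is caught; lugs pass under the lips only when it is over 0.008
- lid_grip (a point): Loose grey plastic lid, 0.25 kg: point on its axis half-way up its grip bar, 29 mm above its underside; z up, x along the bar. Disc 137 mm across, 10 mm thick; bar on top 72 mm long, 22 mm wide (y), 38 mm high above the disc. Laid in the collar, unlocked, this point is 89 mm above the well floor; caught, 84 mm, with the disc flush with the rim and the bar 45 degrees (give or take 5) from the well's x
- lid_under (a point): Centre of the lid's underside, axes as lid_grip. Four lugs, 32 mm wide, 5 mm thick, level with the underside, stick out to 160 mm across in +x, -x, +y, -y. Fits every 90 degrees, 4 mm loose all round. In the gaps it can not turn until pressed 8 to 12 mm down; then it turns 45 degrees clockwise, seen from above, up to the stops
- timer (a joint): Timer dial on the console, rad, grows clockwise seen from above: 0 off, 1.2 at the run mark. Detented: it springs back to 0 from below 0.6, snaps on to 1.2 and stays there from above 0.6; torque up to about 0.12 N m; end stop at 1.2
- timer_grip (a point): Grip bar of the timer dial, on the dial's axis, 140 mm from the well's axis along the well's x, 83 mm above the work surface. x along the bar (turns with it), z up. Bar 48 mm long, 14 mm wide, top 13 mm above this point, on a 54 mm disc whose top is 16 mm below this point. At 0 the bar lies along the well's x. Console 105 by 90 mm, its top 52 mm above the shelf
- mug: White ceramic mug, 80 mm across, 90 mm high, handle; origin at the underside. Bystander, leave alone
- tin: Round aluminium tin, 77 mm across, 42 mm high; origin at the underside. Bystander, leave alone
- pill_bottle: Closed orange pill bottle with white press cap, 52 mm across, 86 mm high; origin at the underside. Bystander, leave alone
- trimmer_case_c (a point): Grooming tool, loose, may be absent: steel eyebrow-trimmer case, a plain rounded steel block. 78 mm long (x), 24 mm wide (y), 16 mm high, lying flat on the shelf; this point is at its middle, 8 mm above its underside
- ear_pick_c (a point): Grooming tool, loose, may be absent: blue hard-silicone ear pick: square handle 66 mm long (from 43 mm behind to 23 mm ahead of this point) with a thin neck and small round spoon at the +x end. 89 mm long (x), 12 mm wide (y), 12 mm high, lying flat on the shelf; this point is at its middle, 6 mm above its underside
- nail_clipper_c (a point): Grooming tool, loose, may be absent: steel nail clipper. 64 mm long (x), 16 mm wide (y), 13 mm high, lying flat on the shelf; this point is at its middle, 6.5 mm above its underside
- tweezers_c (a point): Grooming tool, loose, may be absent: steel slant tweezers (closed, rigid), narrower towards the +x tip. 87 mm long (x), 14 mm wide (y), 10 mm high, lying flat on the shelf; this point is at its middle, 5 mm above its underside
- folding_comb_c (a point): Grooming tool, loose, may be absent: black plastic folding comb, folded shut to a flat bar. 86 mm long (x), 20 mm wide (y), 12 mm high, lying flat on the shelf; this point is at its middle, 6 mm above its underside

How it is judged:
By the outcome, as a careful person would: the job done as asked, in the order asked, and still so for the second after the job is handed in, with the robot touching nothing.
Of trimmer_case, ear_pick, nail_clipper, tweezers, folding_comb only 3 to 5 are there at a start; the rules pass over those that are not, and their reading is None.
At some moment in a run one of trimmer_case, ear_pick, nail_clipper, tweezers, folding_comb may be knocked a few centimetres aside while the robot is not near it.
It also fails if it takes over 210 s, if anything falls off the work surface, if the arm or the gripper's body presses on something with over 40 N, if the wrist force passes 120 N, or if a joint passes its speed limit or range.

## Robot

A 6-joint arm with a two-finger parallel gripper is mounted at the origin on the work surface. World frame = base frame: x ahead of the robot, y to its left, z up, the work surface at z = 0. Lengths are in mm, angles in rad, forces in N, time in s.
With the tool pointing down it reaches from about 300 to 775 mm from the base axis. Payload 14.6 kg.
Tool frame: the origin (TCP) lies midway between the tips of the shut fingers; the grasp point (between the pads) lies grasp_offset behind it (grasp_offset is the distance from the TCP to the grasp point, in mm); z points along the fingers, y is the line along which they close (so a half turn about z gives the same grasp; the last joint's range is limited). The gripper opens to 94 mm and grips with 3 to 60 N. Pads are 16 mm wide; open, the fingers measure 119 mm over their backs; the gripper's body (75 mm by 177 mm) begins 78 mm behind the grasp point.
Start: joints at [1.17, 0.3, 1.521, -0, 1.321, -0.067], TCP at [180.197, 519.633, 205.446] pointing down, gripper open.
Joint ranges: [-3.03, 3.03], [-0.79, 2.21], [0.23, 2.52], [-1.04, 4.18], [0, 3.07], [-2.55, 2.55]. Speed limits (rad/s): [2.22, 2.22, 2.57, 3.14, 3.14, 3.14].

## Interface

Orientations are given as [roll, pitch, yaw] about the fixed x, y, z axes, in that order (R = Rz(yaw) Ry(pitch) Rx(roll)).
In Python, from cell import * gives the robot as it stands. The module is installed in compiled form; this text tells all that it offers.
- The arm moves only by the shell command python3 -m jog 'ROWS' [FORCE]. ROWS is JSON, a list of rows, each a list of 3 entries, a list of its own where there are three numbers: the finger opening in mm, from 0 to 94, then the shift along the tool's x, y, z in units of 50 mm (1.0 is 50 mm), then the turn about the tool's z in units of 180 degrees (1.0 is 180 degrees). In form: [[fingers, [dx, dy, dz], twist], ...]. A call has 1 to 20 rows; each row shifts and turns the commanded pose from where the row before left it, along the tool's axes as they then stand; what a row does not reach is not made up. A row lasts 1/10 s, in which the tool goes at most 50 mm and 8.59 degrees, less where a joint would pass 70% of its speed; a pose out of reach is approached as far as the arm can. A call with a number of a shift or a turn outside -1 to 1 is refused whole. A call with a gripper value outside its range is refused whole. The fingers move at their own pace and stop on an object; FORCE is the grip in N (left out, the last holds). Time passes only in rows, so rows that do not move let the fingers close. It gives the time, the measured TCP pose, the force, the opening and the grip force at its end, in the units of the state.
- read_state(): the state, without advancing time (a new reading comes with each control period).
- camera(name): name is "side" or "top"; returns the picture (480x640x3 uint8, red, green, blue); there is no depth.
- calibration(name): a dict with "mtx" (3x3 intrinsics, pixels), "distortion" ([k1, k2, p1, p2, k3] as OpenCV has them; the pictures are not rectified), "cam_to_world" (4x4, takes a point from camera to world coordinates). Camera axes: x right, y down, z forward; pixel columns grow to the right and rows downward; lengths in mm; the calibration is good to about 2 mm. A picture is of the moment at which its call begins. calibration takes no time and is no camera call.
- sign_off(): hands the job in; it is judged then, once.
Trained networks look in the newest picture that a camera, given by its name, has taken for a name from the list of things; names that differ only in an ending like _2 or _b are one class to them, and where a whole thing is asked for, a point or a joint stands for the part that bears it (a point fixed in the world has none). Each returns a list of dicts, best first, with "conf" (0 to 1); they miss things now and then, are a little off and sometimes report something else, mostly with a low value. They report only what shows in the picture. A call takes as long as a camera call.
- regions_of(camera, query): "pixels" (480x640 bool, what is visible of it) and "rect" ([centre column, centre row, width, height] in pixels, round what is visible of it).
The state is a dict: "clock": time; "joints": joint angles; "qd": joint speeds; "effort": joint torques, N m; "eef_pos": TCP position; "eef_rot": TCP orientation; "wrist_force": force on the tool from outside, world axes, zero at the start; "moment": the same for the moment, N m; "finger_gap": finger opening in mm; "finger_force": force on a finger pad.
Only numpy, scipy, OpenCV 4.12 (cv2) and the standard library are available. Lean on these libraries where they do the work, as an engineer would, in place of code of your own. Each camera call takes 0.05 s, during which the arm holds its last target. There are 200 camera calls.

## Working session

There is one attempt and no reset: what is moved stays moved. The work goes in short steps, Python scripts to look and compute and a shell command to move; the robot and the scene stay as the last step left them, time stands still between calls to the robot, and variables do not carry over. Pictures are saved under pics/ and viewed, at most 14 in all, crops included, and the job is handed in when it is done.

```bash
mkdir -p pics; cat > h.py <<'E'
from cell import *
import numpy as np, cv2
from scipy.spatial.transform import Rotation as R
def ray(cam,uv):
    c=calibration(cam);K=np.array(c["mtx"],float);D=np.array(c["distortion"],float);T=np.array(c["cam_to_world"],float)
    p=cv2.undistortPoints(np.array(uv,float).reshape(-1,1,2),K,D).reshape(-1,2)
    d=np.c_[p,np.ones(len(p))]@T[:3,:3].T
    return T[:3,3],d
def onz(cam,uv,z):
    o,d=ray(cam,uv); return o+d*((z-o[2])/d[:,2])[:,None]
def axis(cam,mask,z):
    v,u=np.nonzero(mask); P=onz(cam,np.c_[u,v],z)[:,:2]
    (c,(w,h),a)=cv2.minAreaRect(P.astype(np.float32))
    m=P.mean(0); ww,V=np.linalg.eigh(np.cov((P-m).T)); d=V[:,1]
    s=(P-m)@d; sk=((s**3).mean())
    return np.array(c),m,max(w,h),min(w,h),np.degrees(np.arctan2(d[1],d[0])),sk
def proj(cam,P):
    c=calibration(cam);T=np.linalg.inv(np.array(c["cam_to_world"],float))
    return cv2.projectPoints(np.array(P,float).reshape(-1,3),cv2.Rodrigues(T[:3,:3])[0],T[:3,3],np.array(c["mtx"],float),np.array(c["distortion"],float))[0].reshape(-1,2)
def save(cam,n):
    im=camera(cam); cv2.imwrite(f"pics/{n}.png",im[:,:,::-1]); return im
E
python3 - <<'E'
from h import *
s=read_state(); print({k:np.round(v,2) for k,v in s.items()})
save("side","s0");save("top","t0")
for c in("top","side"):
    print(c,np.round(np.array(calibration(c)["cam_to_world"])[:3,3]))
H=dict(trimmer_case_c=16,ear_pick_c=12,nail_clipper_c=13,tweezers_c=10,folding_comb_c=12,lid_grip=47,timer_grip=96,mug=90,tin=42,pill_bottle=86)
for n,h in H.items():
    for r in regions_of("top",n)[:2]:
        c,m,w,hh,a,sk=axis("top",r["pixels"],(h+8 if h<20 else h))
        print(n,round(r["conf"],2),np.round(r["rect"]),np.round(c),np.round(m),round(w),round(hh),round(a,1),round(sk))
E
```

```text
{'clock': np.float64(0.0), 'joints': array([ 1.17,  0.3 ,  1.52, -0.  ,  1.32, -0.07]), 'qd': array([-0., -0.,  0.,  0., -0.,  0.]), 'effort': array([ 0.000e+00, -5.318e+01, -3.527e+01,  7.000e-02,  2.000e-02,
       -0.000e+00]), 'eef_pos': array([180.09, 519.4 , 204.9 ]), 'eef_rot': array([-3.14, -0.  ,  2.81]), 'wrist_force': array([ 0.08, -1.18, -0.64]), 'moment': array([-0.  , -0.01,  0.01]), 'finger_force': np.float64(0.0), 'finger_gap': np.float64(93.86)}
top [ 536.   16. 1194.]
side [501. 997. 655.]
ear_pick_c 0.5 [145. 296.   5.  36.] [452. 370.] [453. 370.] 85 9 -177.6 -550
nail_clipper_c 0.53 [206. 221.  12.  27.] [611. 236.] [611. 235.] 61 17 165.1 136
nail_clipper_c 0.18 [430. 163.  40.  40.] [ 735. -243.] [ 736. -243.] 85 77 132.4 70
tweezers_c 0.58 [169. 237.  14.  28.] [579. 313.] [578. 314.] 57 12 155.1 -340
folding_comb_c 0.74 [471. 254.  74.  72.] [ 542. -328.] [ 541. -327.] 138 138 62.9 340
folding_comb_c 0.66 [180. 301.  19.  41.] [440. 294.] [440. 293.] 87 25 -168.8 -744
lid_grip 0.76 [469. 253.  72.  73.] [ 542. -320.] [ 541. -320.] 134 134 114.2 -493
timer_grip 0.81 [333. 205.  24.  28.] [639. -35.] [639. -35.] 50 48 122.1 12
timer_grip 0.34 [470. 253.  73.  75.] [ 542. -306.] [ 541. -305.] 130 129 78.7 1798
mug 0.96 [211. 166.  44.  56.] [725. 204.] [725. 211.] 112 84 -138.2 5329
tin 0.78 [430. 162.  44.  44.] [ 731. -238.] [ 733. -238.] 86 78 142.0 109
pill_bottle 0.6 [477. 170.  33.  27.] [ 708. -332.] [ 710. -331.] 75 49 119.7 384
pill_bottle 0.33 [144. 296.   9.  36.] [458. 350.] [456. 350.] 78 12 -177.2 -1370
```

View pics/t0.png

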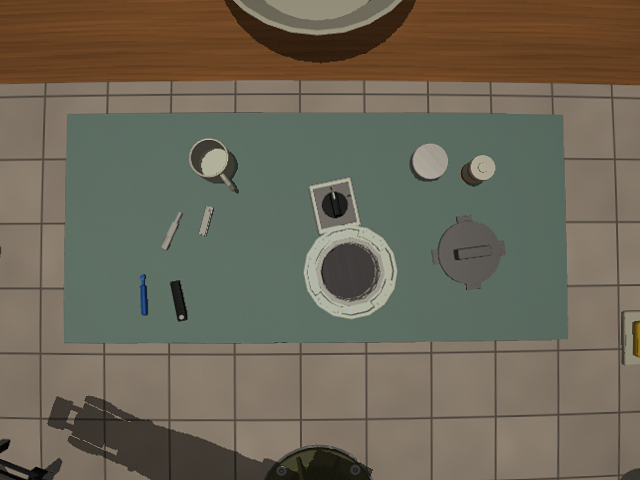

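View pics/s0.png

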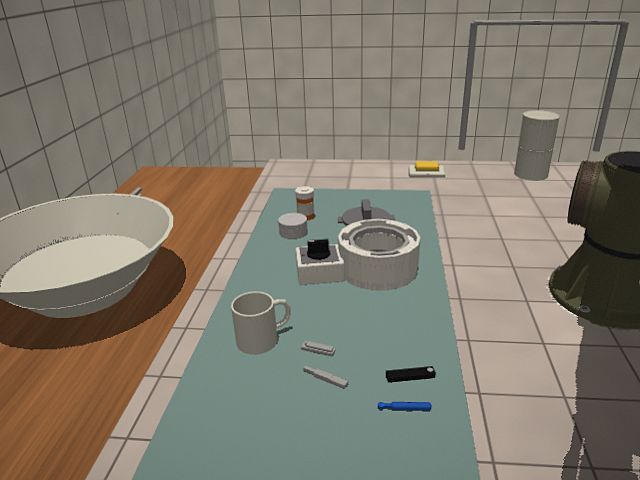

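The top view shows four tools: tweezers (172,231), clipper (206,221), ear pick (144,295) and comb (179,300). There is no trimmer case. The lid is at (470,252), the well at (350,270) and the dial at (334,205). The side view agrees. Next I fit poses with silhouettes from both cameras.

```bash
cat >> h.py <<'E'
from scipy.optimize import minimize
def prism(poly,z0,z1):
    poly=np.array(poly,float); return np.vstack([np.c_[poly,np.full(len(poly),z)] for z in(z0,z1)])
def box(l,w,z0,z1,cx=0): return prism([[cx-l/2,-w/2],[cx+l/2,-w/2],[cx+l/2,w/2],[cx-l/2,w/2]],z0,z1)
def cyl(d,z0,z1):
    t=np.linspace(0,2*np.pi,40,endpoint=False); return prism(np.c_[np.cos(t),np.sin(t)]*d/2,z0,z1)
S=8
M=dict(trimmer_case_c=[box(78,24,S,S+16)],
 ear_pick_c=[box(66,12,S,S+12,-10),box(20,6,S+3,S+9,34)],nail_clipper_c=[box(64,16,S,S+13)],
 tweezers_c=[prism([[-43.5,-7],[-43.5,7],[0,6],[43.5,2],[43.5,-2],[0,-6]],S,S+10)],
 folding_comb_c=[box(86,20,S,S+12)],
 lid_grip=[cyl(137,S,S+10),box(160,32,S,S+5),box(32,160,S,S+5),box(72,22,S+10,S+48)],
 press_ring=[cyl(134,87,88)],timer_grip=[cyl(54,60,67),box(48,14,67,96)])
def sil(cam,parts,p,shp=(480,640)):
    k=3 ; im=np.zeros((480*k,640*k),np.uint8); r=R.from_euler('z',p[2]).as_matrix()
    for q in parts:
        uv=proj(cam,q@r.T+[p[0],p[1],0])
        cv2.fillConvexPoly(im,cv2.convexHull(((uv+.5)*k).round().astype(np.int32)),255)
    return cv2.resize(im,(640,480),interpolation=cv2.INTER_AREA)/255.
def fit(name,p0,masks,yaws=None):
    def f(p):
        p=[p[0],p[1],p[2]/50]; e=0
        for c,m in masks.items():
            s=sil(c,M[name],p); e+=np.abs(s-m).sum()/m.sum()
        return e
    best=None
    for y in (yaws or [p0[2]]):
        x0=np.array([p0[0],p0[1],y*50])
        r=minimize(f,x0,method='Nelder-Mead',options=dict(initial_simplex=x0+np.array([[0,0,0],[8,0,0],[0,8,0],[0,0,8]]),xatol=.1,fatol=1e-3))
        if best is None or r.fun<best.fun: best=r
    p=best.x; return round(p[0],1),round(p[1],1),round(np.degrees(p[2]/50),1),round(best.fun,2)
def find(name,near=None,z=15,cams=("top","side"),fill=False,yaws=None,shoot=True):
    ms={}
    for c in cams:
        if shoot: camera(c)
        for r in regions_of(c,name):
            m=r["pixels"]
            if m.sum()<20: continue
            ctr=axis(c,m,z)[0]
            if near is None or np.hypot(*(ctr-near))<60:
                m=m.astype(np.uint8)
                if fill: cv2.drawContours(m,cv2.findContours(m,0,2)[0],-1,1,-1)
                ms[c]=m.astype(float)
                if near is None: near=ctr
                break
    if not ms: return None
    a=axis(list(ms)[0],list(ms.values())[0],z)
    y=np.radians(a[4]); 
    return fit(name,[*near,y],ms,yaws or [y,y+np.pi])+(list(ms),)
def plan(x,y,z,bar=None,yaw=None):
    """shift in tool units to TCP target; bar: world angle(deg) along which tool x should lie (mod 180); turn done first"""
    s=read_state(); p=s["eef_pos"]; y0=np.degrees(s["eef_rot"][2]); t=0
    if bar is not None: t=-((bar-y0+90)%180-90)
    if yaw is not None: t=-((yaw-y0+180)%360-180)
    r=np.radians(y0-t); d=np.array([x,y,z])-p
    tx=np.array([np.cos(r),np.sin(r)]);ty=np.array([np.sin(r),-np.cos(r)])
    print("twist %.4f (%.1f deg) shift %.3f %.3f %.3f"%(t/180,t,d[:2]@tx/50,d[:2]@ty/50,-d[2]/50),"J6",round(s["joints"][5],2))
E
python3 - <<'E'
from h import *
try: print("offset",grasp_offset)
except NameError: print([k for k in globals() if 'off' in k])
for n,k in dict(tweezers_c=dict(near=[579,313]),nail_clipper_c=dict(near=[611,236]),ear_pick_c=dict(near=[452,370]),folding_comb_c=dict(near=[440,294])).items(): print(n,find(n,**k,shoot=False))
q=[np.radians(a) for a in(0,45,90,135)]
print(find("lid_grip",near=[542,-330],shoot=False,yaws=q))
w=find("press_ring",z=88,cams=("top",),fill=True,shoot=False);print(w)
t=find("timer_grip",z=80,near=[639,-35],shoot=False,yaws=q);print(t)
if w: print(np.hypot(t[0]-w[0],t[1]-w[1]),np.degrees(np.arctan2(t[1]-w[1],t[0]-w[0])))
plan(579,313,120)
E
```

```text
offset 18.8
tweezers_c (np.float64(592.2), np.float64(310.0), np.float64(335.1), np.float64(0.89), ['top', 'side'])
nail_clipper_c (np.float64(612.8), np.float64(236.4), np.float64(162.8), np.float64(0.49), ['top', 'side'])
ear_pick_c (np.float64(454.6), np.float64(371.7), np.float64(2.7), np.float64(0.91), ['top', 'side'])
folding_comb_c (np.float64(441.1), np.float64(295.2), np.float64(-168.0), np.float64(0.21), ['top', 'side'])
(np.float64(541.4), np.float64(-333.0), np.float64(96.4), np.float64(0.64), ['top', 'side'])
(np.float64(504.5), np.float64(-67.0), np.float64(106.0), np.float64(0.03), ['top'])
(np.float64(641.9), np.float64(-37.1), np.float64(7.7), np.float64(0.23), ['top', 'side'])
140.61568191350491 12.27689175824595
twist 0.0000 (0.0 deg) shift -8.889 -1.291 1.709 J6 -0.07
```

```bash
python3 - <<'E'
from h import *
print(onz("top",[[172,231],[181,212],[163.5,249]],14).round(), onz("top",[[144,275],[144.5,315]],16).round())
plan(590,311,60,bar=155)
E
```

```text
[[589. 310.  14.]
 [629. 290.  14.]
 [550. 328.  14.]] [[495. 369.  16.]
 [409. 367.  16.]]
twist 0.0326 (5.9 deg) shift -9.191 -0.318 2.909 J6 -0.07
```

```bash
python3 -m jog '[[40,[0,0,0],0.0326],[40,[-0.5,0,0],0],[40,[-0.5,0,0],0],[40,[-0.5,0,0],0],[40,[-0.5,0,0],0],[40,[-0.5,0,0],0],[40,[-0.5,0,0],0],[40,[-0.5,0,0],0],[40,[-0.5,0,0],0],[40,[-0.5,0,0],0],[40,[-0.5,0,0],0],[40,[-0.5,0,0],0],[40,[-0.5,0,0],0],[40,[-0.5,0,0.4],0],[40,[-0.5,0,0.4],0],[40,[-0.5,0,0.5],0],[40,[-0.5,0,0.5],0],[40,[-0.5,-0.32,0.5],0],[40,[-0.19,0,0.5],0]]' 20; python3 - <<'E'
from h import *
save("side","s1"); print(find("tweezers_c",near=[589,310]))
plan(589,310,10.5,bar=155)
E
```

```text
clock: 3.15
eef_pos: [568.5, 319.3, 64.2]
eef_rot: [-3.141, 0.0, 2.703]
wrist_force: [-0.0, 0.2, 0.3]
finger_gap: 40.0
finger_force: 0.0
(np.float64(593.7), np.float64(309.5), np.float64(334.9), np.float64(1.97), ['top', 'side'])
twist 0.0002 (0.0 deg) shift -0.498 -0.040 1.127 J6 -0.67
```

View pics/s1.png

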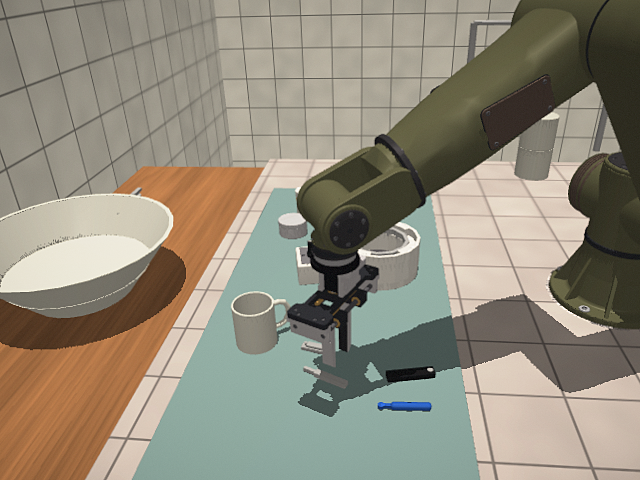

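```bash
python3 -m jog '[[40,[-0.5,-0.04,0.3],0],[40,[0,0,0.4],0],[40,[0,0,0.42],0],[40,[0,0,0],0],[40,[0,0,0],0],[0,[0,0,0],0],[0,[0,0,0],0],[0,[0,0,0],0],[0,[0,0,0],0],[0,[0,0,0],0],[0,[0,0,0],0],[0,[0,0,0],0],[0,[0,0,0],0]]' 20
python3 -c "
from h import *
plan(504.5-.213*22,-67+.977*22,190,bar=12.3)"
```

```text
clock: 4.7
eef_pos: [589.2, 309.3, 9.8]
eef_rot: [3.141, 0.0, 2.705]
wrist_force: [-1.5, -0.2, 5.2]
finger_gap: 12.1
finger_force: 20.0
twist -0.2072 (-37.3 deg) shift 3.258 -6.552 -3.604 J6 -0.71
```

```bash
python3 -m jog '[[0,[0,0,-0.5],0],[0,[0,0,-0.5],0],[0,[0,0,-0.5],-0.0414],[0,[0,0,-0.5],-0.0414],[0,[0,0,-0.4],-0.0414],[0,[0,0,0],-0.0414],[0,[0,0,0],-0.0416],[0,[0.36,-0.7,0],0],[0,[0.36,-0.7,0],0],[0,[0.36,-0.7,0],0],[0,[0.36,-0.7,0],0],[0,[0.36,-0.7,0],0],[0,[0.36,-0.7,0],0],[0,[0.36,-0.7,0],0],[0,[0.36,-0.7,0],0],[0,[0.36,-0.7,0],0],[0,[0,-0.25,0],0],[0,[0,0,0],0],[0,[0,0,0],0]]'
python3 -c "
from h import *
plan(504.5-.213*22,-67+.977*22,34,bar=12.3);save('top','t1')"
```

```text
clock: 6.6
eef_pos: [500.8, -44.7, 129.3]
eef_rot: [3.141, -0.0, -2.927]
wrist_force: [0.3, 0.4, -0.8]
finger_gap: 11.6
finger_force: 20.0
twist -0.0000 (-0.0 deg) shift 0.022 -0.012 1.905 J6 -1.95
```

View pics/t1.png

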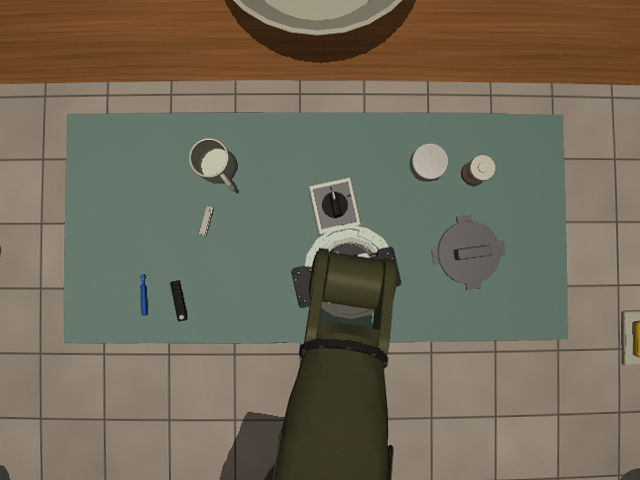

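```bash
python3 -m jog '[[0,[0.02,0,0.5],0],[0,[0,0,0.5],0],[0,[0,0,0.5],0],[0,[0,0,0.4],0],[0,[0,0,0],0],[0,[0,0,0],0],[24,[0,0,0],0],[24,[0,0,0],0],[24,[0,0,0],0],[24,[0,0,0],0],[24,[0,0,-0.5],0],[24,[0,0,-0.5],0],[24,[0,0,-0.5],0],[24,[0,0,-0.5],0],[40,[0,0,0],0],[40,[0,0,0],0]]'
python3 -c "
from h import *
camera('top');camera('side')
print(find('nail_clipper_c',near=[612,236],shoot=False))
plan(612.5,236.4,80,bar=163.5)"
```

```text
clock: 8.25
eef_pos: [499.6, -45.5, 134.5]
eef_rot: [-3.141, 0.001, -2.927]
wrist_force: [0.1, 0.7, 0.0]
finger_gap: 36.5
finger_force: 0.0
(np.float64(612.0), np.float64(237.1), np.float64(166.6), np.float64(0.58), ['top', 'side'])
twist 0.1600 (28.8 deg) shift -0.572 6.049 1.070 J6 -1.95
```

```bash
python3 -m jog '[[40,[0,0,0],0.04],[40,[0,0,0],0.04],[40,[0,0,0],0.04],[40,[0,0,0],0.04],[40,[-0.064,0.67,0],0],[40,[-0.064,0.67,0],0],[40,[-0.064,0.67,0],0],[40,[-0.064,0.67,0],0],[40,[-0.064,0.67,0],0],[40,[-0.064,0.67,0],0],[40,[-0.064,0.67,0],0],[40,[-0.064,0.67,0],0],[40,[-0.064,0.69,0],0],[40,[0,0,0.5],0],[40,[0,0,0.5],0],[40,[0,0,0.5],0],[40,[0,0,0],0],[40,[0,0,0],0]]'
python3 -c "
from h import *
plan(612.3,236.6,10.5,bar=164)"
```

```text
clock: 10.25
eef_pos: [613.1, 236.3, 59.5]
eef_rot: [-3.141, -0.001, 2.854]
wrist_force: [-0.0, -0.8, 0.5]
finger_gap: 39.7
finger_force: 0.0
twist -0.0028 (-0.5 deg) shift 0.016 0.002 0.980 J6 -0.97
```

```bash
python3 -m jog '[[40,[0,0,0.4],0],[40,[0,0,0.4],0],[40,[0,0,0.17],0],[40,[0,0,0],0],[40,[0,0,0],0],[0,[0,0,0],0],[0,[0,0,0],0],[0,[0,0,0],0],[0,[0,0,0],0],[0,[0,0,0],0],[0,[0,0,0],0],[0,[0,0,0],0],[0,[0,0,-0.5],0],[0,[0,0,-0.5],0],[0,[0,0,-0.5],0],[0,[0,0,-0.5],0],[0,[0,0,-0.4],0],[0,[0,0,0],0]]' 20
python3 -c "
from h import *
plan(504.5+.213*27,-67-.977*27,130,bar=12.3)"
```

```text
clock: 12.05
eef_pos: [614.1, 236.6, 133.5]
eef_rot: [3.139, 0.004, 2.854]
wrist_force: [-0.3, 1.3, 0.3]
finger_gap: 15.4
finger_force: 20.0
twist -0.1600 (-28.8 deg) shift 3.435 -6.006 0.071 J6 -0.97
```

```bash
python3 -m jog '[[0,[0,0,0],-0.04],[0,[0,0,0],-0.04],[0,[0,0,0],-0.04],[0,[0,0,0],-0.04],[0,[0.38,-0.67,0],0],[0,[0.38,-0.67,0],0],[0,[0.38,-0.67,0],0],[0,[0.38,-0.67,0],0],[0,[0.38,-0.67,0],0],[0,[0.38,-0.67,0],0],[0,[0.38,-0.67,0],0],[0,[0.38,-0.67,0],0],[0,[0.38,-0.65,0],0],[0,[0,0,0],0],[0,[0,0,0],0]]'
python3 -c "
from h import *
plan(504.5+.213*27,-67-.977*27,34,bar=12.3)"
```

```text
clock: 13.55
eef_pos: [509.6, -94.0, 129.9]
eef_rot: [3.141, -0.001, -2.928]
wrist_force: [-0.5, 1.5, 0.4]
finger_gap: 15.5
finger_force: 20.0
twist -0.0005 (-0.1 deg) shift -0.016 0.009 1.918 J6 -2.04
```

```bash
python3 -m jog '[[0,[0,0.04,0.5],0],[0,[0,0,0.5],0],[0,[0,0,0.5],0],[0,[0,0,0.42],0],[0,[0,0,0],0],[0,[0,0,0],0],[24,[0,0,0],0],[24,[0,0,0],0],[24,[0,0,0],0],[24,[0,0,0],0],[24,[0,0,-0.5],0],[24,[0,0,-0.5],0],[24,[0,0,-0.5],0],[24,[0,0,-0.5],0],[40,[0,0,0],0],[40,[0,0,0],0]]'
python3 -c "
from h import *
camera('top');camera('side')
print(find('folding_comb_c',near=[441,295],shoot=False))
plan(441,295,60,bar=12)"
```

```text
clock: 15.15
eef_pos: [509.6, -91.8, 135.0]
eef_rot: [-3.141, 0.001, -2.927]
wrist_force: [0.5, 1.6, 0.2]
finger_gap: 37.0
finger_force: 0.0
(np.float64(442.0), np.float64(295.3), np.float64(-169.0), np.float64(0.23), ['top', 'side'])
twist 0.0017 (0.3 deg) shift -0.273 7.848 1.480 J6 -2.03
```

```bash
python3 -m jog '[[40,[-0.26,0,0],0.005],[40,[0,0.7,0],0],[40,[0,0.7,0],0],[40,[0,0.7,0],0],[40,[0,0.7,0],0],[40,[0,0.7,0],0],[40,[0,0.7,0],0],[40,[0,0.7,0],0],[40,[0,0.7,0],0],[40,[0,0.7,0],0],[40,[0,0.7,0],0],[40,[0,0.7,0],0],[40,[0,0.15,0],0],[40,[0,0,0.5],0],[40,[0,0,0.5],0],[40,[0,0,0.5],0],[40,[0,0,0],0],[40,[0,0,0],0]]'
python3 -c "
from h import *
plan(441.5,295.2,10.5,bar=11.5)"
```

```text
clock: 17.15
eef_pos: [444.9, 295.4, 60.2]
eef_rot: [-3.141, -0.001, -2.943]
wrist_force: [0.0, 0.2, 0.3]
finger_gap: 39.7
finger_force: 0.0
twist -0.0007 (-0.1 deg) shift 0.067 0.009 0.994 J6 -1.25
```

```bash
python3 -m jog '[[40,[0.06,0,0.4],0],[40,[0,0,0.4],0],[40,[0,0,0.19],0],[40,[0,0,0],0],[40,[0,0,0],0],[0,[0,0,0],0],[0,[0,0,0],0],[0,[0,0,0],0],[0,[0,0,0],0],[0,[0,0,0],0],[0,[0,0,0],0],[0,[0,0,0],0],[0,[0,0,-0.5],0],[0,[0,0,-0.5],0],[0,[0,0,-0.5],0],[0,[0,0,-0.5],0],[0,[0,0,-0.4],0],[0,[0,0,0],0]]' 20
python3 -c "
from h import *
plan(504.5,-67,130,bar=12.3)"
```

```text
clock: 18.95
eef_pos: [442.7, 295.7, 132.8]
eef_rot: [3.14, 0.004, -2.943]
wrist_force: [0.4, -0.6, -0.5]
finger_gap: 19.9
finger_force: 20.0
twist -0.0050 (-0.9 deg) shift 0.338 -7.351 0.057 J6 -1.25
```

```bash
python3 -m jog '[[0,[0.34,0,0],-0.005],[0,[0,-0.7,0],0],[0,[0,-0.7,0],0],[0,[0,-0.7,0],0],[0,[0,-0.7,0],0],[0,[0,-0.7,0],0],[0,[0,-0.7,0],0],[0,[0,-0.7,0],0],[0,[0,-0.7,0],0],[0,[0,-0.7,0],0],[0,[0,-0.7,0],0],[0,[0,-0.35,0],0],[0,[0,0,0],0],[0,[0,0,0],0]]'
python3 -m jog '[[0,[0,0,0.5],0],[0,[0,0,0.5],0],[0,[0,0,0.5],0],[0,[0,0,0.2],0],[0,[0,0,0],0],[0,[0,0,0],0],[28,[0,0,0],0],[28,[0,0,0],0],[28,[0,0,0],0],[28,[0,0,0],0],[28,[0,0,-0.5],0],[28,[0,0,-0.5],0],[28,[0,0,-0.5],0],[28,[0,0,-0.4],0],[40,[0,0,0],0],[40,[0,0,0],0]]'
python3 -c "
from h import *
camera('top');camera('side')
print(find('ear_pick_c',near=[452,368],shoot=False))
plan(452,369,60,bar=3)"
```

```text
clock: 20.35
eef_pos: [502.9, -67.0, 129.4]
eef_rot: [3.141, -0.001, -2.927]
wrist_force: [0.5, 0.2, 0.1]
finger_gap: 19.6
finger_force: 20.0
clock: 21.95
eef_pos: [503.3, -67.2, 140.0]
eef_rot: [-3.142, 0.0, -2.927]
wrist_force: [-0.4, -0.4, -0.0]
finger_gap: 39.3
finger_force: 0.0
(np.float64(455.3), np.float64(371.9), np.float64(1.9), np.float64(0.6), ['top', 'side'])
twist 0.0517 (9.3 deg) shift 0.562 8.764 1.587 J6 -1.99
```

```bash
python3 -m jog '[[40,[0,0,0],0.03],[40,[0,0,0],0.024],[40,[0.56,0.02,0],0],[40,[0,0.7,0],0],[40,[0,0.7,0],0],[40,[0,0.7,0],0],[40,[0,0.7,0],0],[40,[0,0.7,0],0],[40,[0,0.7,0],0],[40,[0,0.7,0],0],[40,[0,0.7,0],0],[40,[0,0.7,0],0],[40,[0,0.7,0],0],[40,[0,0.7,0],0],[40,[0,0.7,0],0],[40,[0,0.36,0],0],[40,[0,0,0.5],0],[40,[0,0,0.5],0],[40,[0,0,0.5],0],[40,[0,0,0],0]]'
python3 -c "
from h import *
save('side','s2')
plan(448,370,10.5,bar=2.5)"
```

```text
clock: 24.15
eef_pos: [454.0, 368.9, 61.6]
eef_rot: [-3.138, -0.006, -3.096]
wrist_force: [-0.8, 0.6, -0.3]
finger_gap: 40.3
finger_force: 0.0
twist 0.0005 (0.1 deg) shift 0.139 0.016 1.070 J6 -1.0
```

View pics/s2.png

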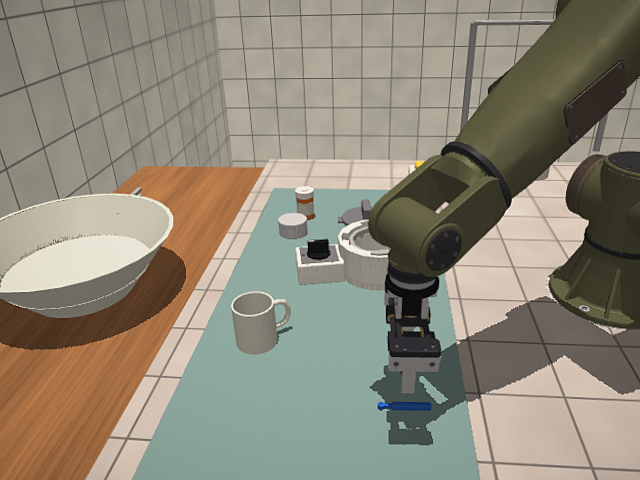

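The gripper sits directly over the ear pick at (405,406), and the other three tools have gone from the shelf.

```bash
python3 -m jog '[[40,[0.08,0,0.4],0],[40,[0,0,0.4],0],[40,[0,0,0.2],0],[40,[0,0,0],0],[40,[0,0,0],0],[0,[0,0,0],0],[0,[0,0,0],0],[0,[0,0,0],0],[0,[0,0,0],0],[0,[0,0,0],0],[0,[0,0,0],0],[0,[0,0,0],0],[0,[0,0,-0.5],0],[0,[0,0,-0.5],0],[0,[0,0,-0.5],0],[0,[0,0,-0.5],0],[0,[0,0,-0.5],0],[0,[0,0,0],0]]' 20
python3 -c "
from h import *
plan(502,-67,130,bar=12.3)"
```

```text
clock: 26.0
eef_pos: [452.7, 370.6, 143.6]
eef_rot: [3.139, 0.004, -3.097]
wrist_force: [0.7, -0.2, -0.5]
finger_gap: 11.1
finger_force: 20.0
twist -0.0540 (-9.7 deg) shift 0.902 -8.761 0.272 J6 -0.99
```

```bash
python3 -m jog '[[0,[0,0,0],-0.03],[0,[0,0,0],-0.024],[0,[0.45,-0.36,0],0],[0,[0.45,-0.7,0],0],[0,[0,-0.7,0],0],[0,[0,-0.7,0],0],[0,[0,-0.7,0],0],[0,[0,-0.7,0],0],[0,[0,-0.7,0],0],[0,[0,-0.7,0],0],[0,[0,-0.7,0],0],[0,[0,-0.7,0],0],[0,[0,-0.7,0],0],[0,[0,-0.7,0],0],[0,[0,-0.7,0],0],[0,[0,-0.7,0],0],[0,[0,0,0],0],[0,[0,0,0],0],[0,[0,0,0],0]]'
python3 -m jog '[[0,[0,0,0.5],0],[0,[0,0,0.5],0],[0,[0,0,0.5],0],[0,[0,0,0.3],0],[0,[0,0,0],0],[0,[0,0,0],0],[22,[0,0,0],0],[22,[0,0,0],0],[22,[0,0,0],0],[22,[0,0,0],0],[22,[0,0,-0.5],0],[22,[0,0,-0.5],0],[22,[0,0,-0.5],0],[22,[0,0,-0.5],0],[50,[0,0,0],0],[50,[0,0,0],0]]'
python3 -c "
from h import *
plan(542,-333,120,bar=97)"
```

```text
clock: 27.9
eef_pos: [508.2, -101.1, 139.9]
eef_rot: [3.141, -0.001, -2.926]
wrist_force: [-0.4, 1.0, 0.0]
finger_gap: 12.0
finger_force: 20.0
clock: 29.5
eef_pos: [508.4, -101.5, 150.4]
eef_rot: [-3.141, 0.0, -2.926]
wrist_force: [0.6, -0.1, -0.7]
finger_gap: 34.6
finger_force: 0.0
twist -0.4703 (-84.7 deg) shift 4.677 -0.102 0.608 J6 -2.05
```

```bash
python3 -m jog '[[50,[0,0,0],0.0441],[50,[0,0,0],0.0441],[50,[0,0,0],0.0441],[50,[0,0,0],0.0441],[50,[0,0,0],0.0441],[50,[0,0,0],0.0441],[50,[0,0,0],0.0441],[50,[0,0,0],0.0441],[50,[0,0,0],0.0441],[50,[0,0,0],0.0441],[50,[0,0,0],0.0441],[50,[0,0,0],0.0441],[50,[-0.6,0,0],0],[50,[-0.6,0,0],0],[50,[-0.6,0,0],0],[50,[-0.6,0,0],0],[50,[-0.6,0,0],0],[50,[-0.6,0,0],0],[50,[-0.6,0,0],0],[50,[-0.48,0.1,0],0]]'
python3 - <<'E'
from h import *
im=save('top','t2')
cv2.imwrite('pics/c2.png',cv2.resize(im[215:325,290:540,::-1],None,fx=3.2,fy=3.2,interpolation=cv2.INTER_CUBIC))
plan(542,-333,24,bar=97)
E
```

```text
clock: 31.5
eef_pos: [541.5, -334.7, 148.7]
eef_rot: [-3.14, -0.001, 1.693]
wrist_force: [0.7, 0.3, 0.9]
finger_gap: 50.1
finger_force: 0.0
twist -0.0004 (-0.1 deg) shift 0.084 0.009 2.490 J6 -0.73
```

View pics/c2.png

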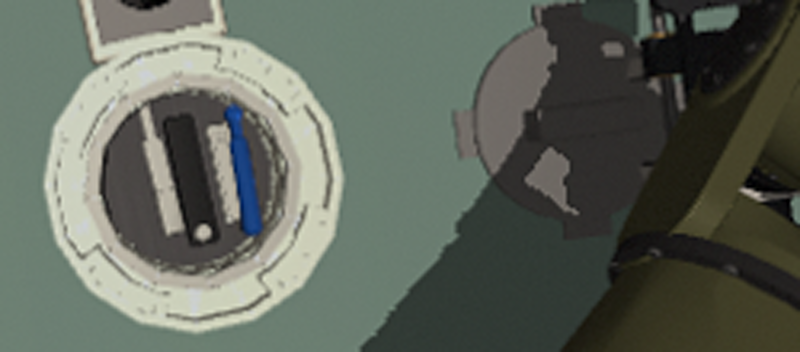

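All four tools lie low in the well (crop x 145–260). I refine the lid pose from the first top and side pictures, taken before the arm covered it.

```bash
python3 - <<'E'
from h import *
ms={}
for c,f,(x0,x1,y0,y1) in(("top","t0",(425,512,208,297)),("side","s0",(330,400,196,232))):
    im=cv2.imread(f"pics/{f}.png"); hsv=cv2.cvtColor(im,cv2.COLOR_BGR2HSV); m=np.zeros((480,640),np.uint8)
    m[y0:y1,x0:x1]=(hsv[y0:y1,x0:x1,1]<40)
    if c=="side": break
    n,l,st,_=cv2.connectedComponentsWithStats(m); m=(l==1+st[1:,4].argmax()).astype(np.uint8)
    cv2.drawContours(m,cv2.findContours(m,0,2)[0],-1,1,-1); print(m.sum())
    ms[c]=m.astype(float)
print(fit("lid_grip",[541,-332,0],ms,[np.radians(a) for a in(90,100)]))
# grip bar brightness edges: sil of bar
for y in(-330,-333): print(proj("top",prism([[541.4-11,y],[541.4+11,y],[541.4,y-36],[541.4,y+36]],56,56)).round(1)[:4].tolist())
E
```

```text
5180
(np.float64(540.1), np.float64(-330.3), np.float64(97.7), np.float64(0.32))
[[474.7, 257.1], [474.6, 246.5], [491.5, 251.7], [457.7, 251.9]]
[[476.1, 257.1], [476.0, 246.5], [492.9, 251.7], [459.1, 251.9]]
```

```bash
python3 -m jog '[[50,[0.05,0,0.5],0],[50,[0,0,0.5],0],[50,[0,0,0.5],0],[50,[0,0,0.5],0],[50,[0,0,0.5],0.002],[50,[0,0,0],0],[50,[0,0,0],0],[0,[0,0,0],0],[0,[0,0,0],0],[0,[0,0,0],0],[0,[0,0,0],0],[0,[0,0,0],0],[0,[0,0,0],0],[0,[0,0,0],0],[0,[0,0,0],0],[0,[0,0,0],0],[0,[0,0,0],0]]' 60
python3 -c "
from h import *
plan(504.5,-67,160,bar=101.3)"
```

```text
clock: 33.25
eef_pos: [542.1, -331.1, 26.1]
eef_rot: [3.141, 0.001, 1.688]
wrist_force: [-0.9, 1.1, 6.1]
finger_gap: 21.3
finger_force: 60.0
twist -0.0256 (-4.6 deg) shift 5.328 0.297 -2.679 J6 -0.72
```

```bash
python3 -m jog '[[0,[0,0,-0.4],0],[0,[0,0,-0.5],0],[0,[0,0,-0.5],0],[0,[0,0,-0.5],0],[0,[0,0,-0.5],0],[0,[0,0,-0.28],-0.0256],[0,[0.5,0.03,0],0],[0,[0.5,0.03,0],0],[0,[0.5,0.03,0],0],[0,[0.5,0.03,0],0],[0,[0.5,0.03,0],0],[0,[0.5,0.03,0],0],[0,[0.5,0.03,0],0],[0,[0.5,0.03,0],0],[0,[0.5,0.03,0],0],[0,[0.5,0.03,0],0],[0,[0.33,0,0],0],[0,[0,0,0],0],[0,[0,0,0],0]]'
python3 - <<'E'
from h import *
plan(504.5,-67,112,bar=101.3)
p=read_state()["eef_pos"];print(p)
im=save('side','s3');save('top','t3')
r=regions_of('side','lid_grip');print([(x['conf'],x['rect']) for x in r])
# overlay predicted lid (axis 0 offset from tcp; underside tcp-18)
q=[a-[0,0,8]+[0,0,p[2]-18] for a in M["lid_grip"]]
for a in (q[0],):
    R0=a+[p[0],p[1],0]; uv=cv2.convexHull(proj('side',R0).round().astype(np.int32)); o=im[:,:,::-1].copy(); cv2.polylines(o,[uv],True,(0,0,255),1)
cv2.imwrite('pics/s3c.png',cv2.resize(o[130:310,280:480],None,fx=3,fy=3))
E
```

```text
clock: 35.15
eef_pos: [504.4, -67.0, 159.4]
eef_rot: [-3.141, 0.0, 1.768]
wrist_force: [-0.1, -0.2, -2.2]
finger_gap: 21.7
finger_force: 60.0
twist 0.0001 (0.0 deg) shift -0.000 0.002 0.948 J6 -0.4
[504.42402968 -67.00646043 159.38471193]
[(0.96, [381.9, 214.2, 72.1, 43.3])]
```

View pics/s3c.png

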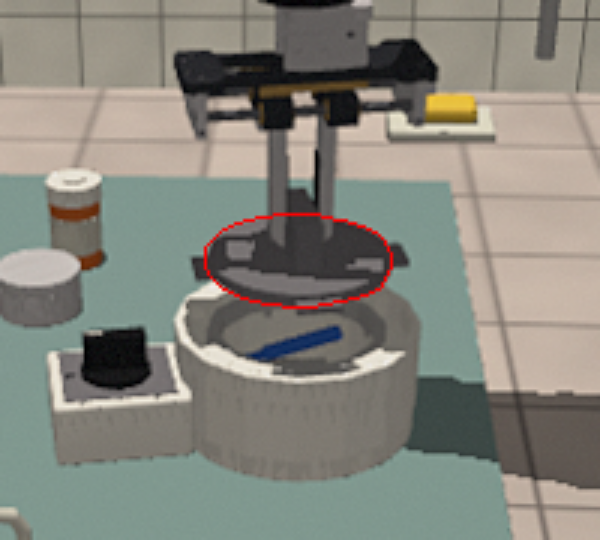

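```bash
python3 - <<'E'
from h import *
o,d=ray("side",[[280+340/3,130+332/3],[280+258/3,130+355/3]])
for k in range(2):
    for y in(-85,-95,-105,-115):
        print(y,(o+d[k]*((y-o[1])/d[k][1])).round())
# lid top-view fit
r=regions_of('top','lid_grip');print([(x['conf'],x['rect']) for x in r][:2])
E
python3 -m jog '[[0,[0,0,0.3],0],[0,[0,0,0.3],0],[0,[0,0,0.1],0],[0,[0,0,0],0],[0,[0,0,0],0]]'
```

```text
-85 [470. -85.  74.]
-95 [469. -95.  69.]
-105 [ 469. -105.   63.]
-115 [ 469. -115.   58.]
-85 [533. -85.  52.]
-95 [533. -95.  46.]
-105 [ 534. -105.   41.]
-115 [ 534. -115.   35.]
[(0.55, [345.9, 274.8, 72.6, 67.6])]
clock: 35.85
eef_pos: [504.7, -67.0, 125.0]
eef_rot: [3.141, 0.0, 1.768]
wrist_force: [0.1, 0.0, -1.6]
finger_gap: 21.5
finger_force: 60.0
```

```bash
python3 -m jog '[[0,[0,0,0.1],0],[0,[0,0,0.1],0],[0,[0,0,0.1],0],[0,[0,0,0],0]]'; python3 -m jog '[[0,[0,0,0.06],0],[0,[0,0,0.06],0],[0,[0,0,0],0],[0,[0,0,0],0]]'
```

```text
clock: 36.25
eef_pos: [504.0, -66.6, 108.6]
eef_rot: [-3.14, -0.0, 1.768]
wrist_force: [0.6, 0.9, -2.8]
finger_gap: 21.3
finger_force: 60.0
clock: 36.65
eef_pos: [504.6, -66.7, 103.9]
eef_rot: [3.141, 0.0, 1.768]
wrist_force: [-0.9, 0.0, 5.3]
finger_gap: 21.7
finger_force: 60.0
```

```bash
python3 -m jog '[[0,[0,0,0.06],0],[0,[0,0,0.06],0],[0,[0,0,0],0],[0,[0,0,0],0]]'; python3 -m jog '[[0,[0,0,0.05],0],[0,[0,0,0],0],[0,[0,0,0],0]]'
```

```text
clock: 37.05
eef_pos: [504.6, -66.8, 98.1]
eef_rot: [3.141, 0.0, 1.768]
wrist_force: [-3.0, 0.8, 7.8]
finger_gap: 21.8
finger_force: 60.0
clock: 37.35
eef_pos: [504.7, -66.8, 95.8]
eef_rot: [3.141, 0.0, 1.768]
wrist_force: [-4.4, 0.6, 9.4]
finger_gap: 21.8
finger_force: 60.0
```

```bash
python3 -m jog '[[0,[0,0,0.06],0],[0,[0,0,0],0],[0,[0,0,0],0]]'; python3 -m jog '[[0,[0,0,0],0.03],[0,[0,0,0],0.03],[0,[0,0,0],0.03],[0,[0,0,0],0],[0,[0,0,0],0]]'
```

```text
clock: 37.65
eef_pos: [504.8, -66.8, 93.9]
eef_rot: [3.14, 0.001, 1.768]
wrist_force: [-10.4, 2.0, 24.4]
finger_gap: 21.8
finger_force: 60.0
clock: 38.15
eef_pos: [504.2, -66.7, 93.9]
eef_rot: [3.141, 0.0, 1.485]
wrist_force: [-14.6, 2.7, 27.3]
finger_gap: 21.3
finger_force: 60.0
```

```bash
python3 -m jog '[[0,[0,0,-0.02],0.03],[0,[0,0,0],0.03],[0,[0,0,0],0.03],[0,[0,0,0],0.03],[0,[0,0,0],0],[0,[0,0,0],0]]';python3 -c "
from h import *
print(read_state()['moment'],np.degrees(read_state()['eef_rot'][2]))"
```

```text
clock: 38.75
eef_pos: [504.2, -66.6, 94.0]
eef_rot: [-3.141, 0.0, 1.108]
wrist_force: [-9.6, 2.2, 15.4]
finger_gap: 21.8
finger_force: 60.0
[0.37905588 1.84997278 0.02155881] 63.490281943752656
```

```bash
python3 -m jog '[[0,[0,0,0],0.02],[0,[0,0,0],0.014],[0,[0,0,0],0],[0,[0,0,0],0]]';python3 -c "
from h import *
print(read_state()['moment'],np.degrees(read_state()['eef_rot'][2]))"
```

```text
clock: 39.15
eef_pos: [504.2, -66.6, 94.0]
eef_rot: [-3.141, -0.0, 1.001]
wrist_force: [-10.2, 2.1, 16.1]
finger_gap: 21.3
finger_force: 60.0
[0.37136375 1.89515294 0.02000155] 57.374719863769904
```

```bash
python3 -m jog '[[0,[0,0,-0.05],0],[0,[0,0,-0.05],0],[0,[0,0,-0.02],0],[0,[0,0,0],0],[0,[0,0,0],0]]';python3 -c "
from h import *
print(read_state()['moment'],np.degrees(read_state()['eef_rot'][2]))"
```

```text
clock: 39.65
eef_pos: [504.3, -66.6, 99.5]
eef_rot: [3.142, -0.0, 1.001]
wrist_force: [-4.5, 3.0, 7.7]
finger_gap: 21.4
finger_force: 60.0
[0.22396475 0.92550178 0.04081453] 57.37935587601006
```

```bash
python3 -m jog '[[0,[0,0,-0.04],0],[0,[0,0,-0.04],0],[0,[0,0,0],0],[0,[0,0,0],0]]'
```

```text
clock: 40.05
eef_pos: [504.3, -66.6, 101.1]
eef_rot: [-3.141, 0.0, 1.001]
wrist_force: [10.1, -0.4, -23.2]
finger_gap: 21.8
finger_force: 60.0
```

Lifting now meets a pull of 23 N, so the lid is caught. I release it, raise the arm and look.

```bash
python3 -m jog '[[0,[0,0,0.04],0],[0,[0,0,0],0],[34,[0,0,0],0],[34,[0,0,0],0],[34,[0,0,0],0],[34,[0,0,0],0],[34,[0,0,-0.5],0],[34,[0,0,-0.5],0],[34,[0,0,-0.5],0],[34,[-0.4,0,0],0],[34,[-0.4,0,0],0],[34,[-0.4,0,0],0],[34,[-0.4,0,0],0],[34,[-0.4,0,0],0],[34,[-0.4,0,0],0],[34,[-0.4,0,0],0],[34,[-0.4,0,0],0],[34,[0,0,0],0]]'
python3 - <<'E'
from h import *
im=save('side','s4');t=save('top','t4')
a=cv2.resize(im[190:300,280:440,::-1],(640,440),interpolation=cv2.INTER_CUBIC)
cv2.imwrite('pics/s4c.png',a)
cv2.imwrite('pics/t4c.png',cv2.resize(t[160:330,270:440,::-1],(560,560),interpolation=cv2.INTER_CUBIC))
print(find("timer_grip",z=80,near=[639,-35],shoot=False,yaws=[0,.8,1.6]))
plan(641,-36.5,130,bar=12.3)
E
```

```text
clock: 41.85
eef_pos: [417.3, -202.7, 176.0]
eef_rot: [3.141, 0.0, 0.999]
wrist_force: [-0.3, -0.7, 0.8]
finger_gap: 34.2
finger_force: 0.0
(np.float64(642.3), np.float64(-37.3), np.float64(15.9), np.float64(0.21), ['top', 'side'])
twist 0.2505 (45.1 deg) shift 5.049 -2.265 0.919 J6 0.04
```

View pics/s4c.png

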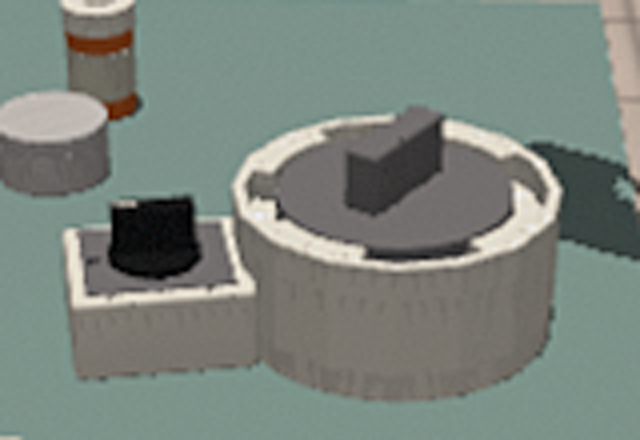

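View pics/t4c.png

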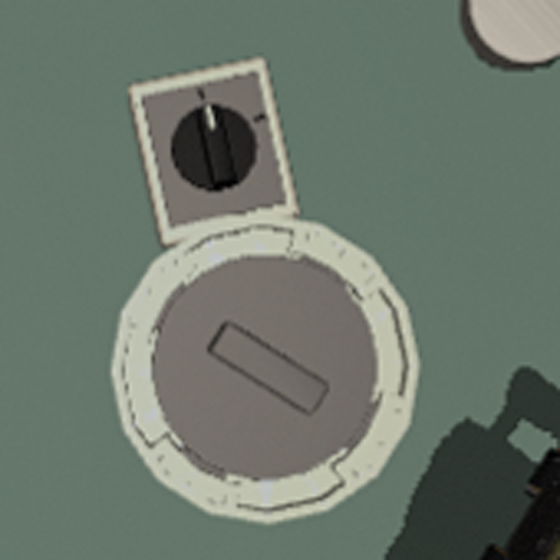

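The lid is flush and stays down: its bar lies at about 45° across the collar at (268,368) in the top crop. The dial is still at off at (213,147), so I go to it, with a half turn so the last joint keeps enough range.

```bash
python3 -m jog '[[34,[0,0,0],-0.0468],[34,[0,0,0],-0.0468],[34,[0,0,0],-0.0468],[34,[0,0,0],-0.0468],[34,[0,0,0],-0.0468],[34,[0,0,0],-0.0468],[34,[0,0,0],-0.0468],[34,[0,0,0],-0.0468],[34,[0,0,0],-0.0468],[34,[0,0,0],-0.0468],[34,[0,0,0],-0.0468],[34,[0,0,0],-0.0468],[34,[0,0,0],-0.0468],[34,[0,0,0],-0.0468],[34,[0,0,0],-0.0468],[34,[0,0,0],-0.0468]]'
python3 -m jog '[[34,[-0.5,0.22,0],0],[34,[-0.5,0.22,0],0],[34,[-0.5,0.22,0],0],[34,[-0.5,0.22,0],0],[34,[-0.5,0.22,0],0],[34,[-0.5,0.22,0],0],[34,[-0.5,0.22,0],0],[34,[-0.5,0.22,0],0],[34,[-0.5,0.22,0],0],[34,[-0.5,0.22,0],0],[34,[0,0,0],0],[34,[0,0,0],0]]'
python3 -c "
from h import *
plan(641.3,-37,75,bar=12.3)"
```

```text
clock: 43.65
eef_pos: [418.5, -200.8, 175.9]
eef_rot: [3.142, 0.0, -2.922]
wrist_force: [1.1, -0.7, -0.5]
finger_gap: 34.3
finger_force: 0.0
clock: 44.85
eef_pos: [639.3, -40.3, 175.3]
eef_rot: [3.141, -0.001, -2.928]
wrist_force: [-1.3, -0.5, -0.1]
finger_gap: 34.1
finger_force: 0.0
twist -0.0003 (-0.1 deg) shift -0.053 0.056 2.006 J6 -1.9
```

```bash
python3 -m jog '[[34,[-0.05,0.06,0.5],0],[34,[0,0,0.5],0],[34,[0,0,0.5],0],[34,[0,0,0.3],0],[34,[0,0,0.18],0],[34,[0,0,0],0],[34,[0,0,0],0],[0,[0,0,0],0],[0,[0,0,0],0],[0,[0,0,0],0],[0,[0,0,0],0],[0,[0,0,0],0],[0,[0,0,0],0]]' 15
python3 -m jog '[[0,[0,0,0],0.035],[0,[0,0,0],0.035],[0,[0,0,0],0.035],[0,[0,0,0],0.035],[0,[0,0,0],0.035],[0,[0,0,0],0.035],[0,[0,0,0],0.035],[0,[0,0,0],0.035],[0,[0,0,0],0.035],[0,[0,0,0],0.035],[0,[0,0,0],0],[0,[0,0,0],0]]'
python3 -c "
from h import *
s=read_state();print(s['moment'],np.degrees(s['eef_rot'][2]),s['joints'][5])"
```

```text
clock: 46.15
eef_pos: [641.0, -35.7, 77.7]
eef_rot: [3.139, 0.0, -2.928]
wrist_force: [-5.0, 13.5, 6.3]
finger_gap: 14.2
finger_force: 15.0
clock: 47.35
eef_pos: [641.3, -35.1, 77.7]
eef_rot: [3.139, -0.003, 2.255]
wrist_force: [-1.7, 15.6, 4.0]
finger_gap: 14.0
finger_force: 15.0
[ 3.11346618  0.3955569  -0.04338705] 129.19988825325194 -0.7990481963839333
```

```bash
python3 -m jog '[[0,[0,0,0],0.022],[0,[0,0,0],0],[30,[0,0,0],0],[30,[0,0,0],0],[30,[0,0,0],0],[30,[0,0,0],0],[30,[0,0,-0.4],0],[30,[0,0,-0.5],0],[30,[0,0,-0.5],0],[30,[0,0,-0.5],0],[30,[0,0,-0.4],0],[30,[0.6,0,0],0],[30,[0.6,0,0],0],[30,[0.6,0,0],0],[30,[0.6,0,0],0],[30,[0.6,0,0],0],[30,[0,0,0],0]]'
python3 - <<'E'
from h import *
print(read_state()['eef_pos'])
im=save('top','t5'); s=save('side','s5')
cv2.imwrite('pics/s5c.png',cv2.resize(s[180:300,270:450,::-1],(720,480),interpolation=cv2.INTER_CUBIC))
cv2.imwrite('pics/x.png',im[:,:,::-1])
print(find("timer_grip",z=80,near=[639,-35],shoot=False,yaws=[0,-.5,-1,-1.4]))
E
```

```text
clock: 49.05
eef_pos: [553.4, 86.8, 192.3]
eef_rot: [3.141, -0.0, 2.187]
wrist_force: [-0.0, -0.9, -0.5]
finger_gap: 29.8
finger_force: 0.0
[553.39337208  86.79703776 192.34358672]
(np.float64(640.5), np.float64(-37.5), np.float64(-60.0), np.float64(0.29), ['top', 'side'])
```

View pics/s5c.png

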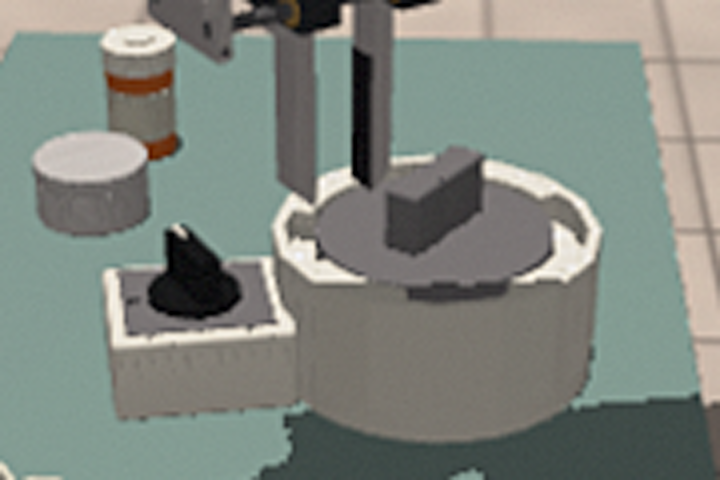

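View pics/t5.png

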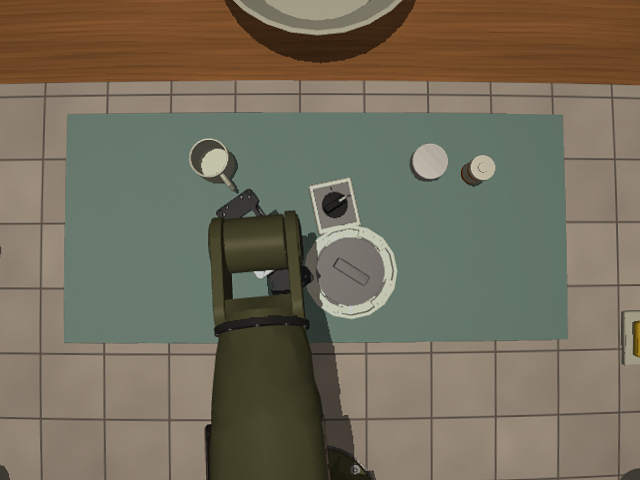

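The dial pointer is at the run mark at (346,197), about 70° clockwise. The lid is down and flush at (351,271), the bystanders haven't moved, and the arm touches nothing.

```bash
python3 -c "
from cell import *
print(sign_off())"
```

```text
the job is handed in; nothing more can be done
None
```

I handed the job in at about 49 s: all four tools (no trimmer case was present) are in the well below its mouth, though the ear pick leans with its handle end about 60–65 mm above the work surface (mouth at 88 mm); the lid is caught flush, the dial was then turned to the run mark, and the mug, tin and pill bottle were not touched.

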